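Hold the end bracket against the spice trough

ROBOT

A 6-joint arm with a two-finger parallel gripper is mounted at the origin on a cart in front of the work surface, level with it; the furniture and walls round the work are solid. World frame = base frame: x ahead of the robot, y to its left, z up, the work surface at z = 0. Lengths are in m, angles in rad, forces in N, time in s.
With the tool pointing down it reaches from about 0.3 to 0.775 m from the base axis. Payload 14.6 kg.
Tool frame: the origin (TCP) lies on the mounting face of the last link; the fingertips stand 173 mm ahead of it and the grasp point (between the pads) lies 155 mm ahead of it; z points along the fingers, y is the line along which they close (so a half turn about z gives the same grasp; the last joint's range is limited). The gripper opens to 85 mm and grips with 20 to 120 N. Pads are 22 mm wide; open, the fingers measure 114 mm over their backs; the gripper's body (76 mm by 85 mm) begins 54 mm behind the grasp point. The pads swing forward as they close: fully open they stand 13 mm farther back than shut.
Start: joints at [1.218, 0.3, 1.521, -0, 1.321, -0.067], TCP at [0.155, 0.528, 0.405] pointing down, gripper open.
Joint ranges: [-3.03, 3.03], [-0.79, 2.21], [0.23, 2.52], [-1.04, 4.18], [0, 3.07], [-2.55, 2.55]. Speed limits (rad/s): [2.22, 2.22, 2.57, 3.14, 3.14, 3.14].

INTERFACE

Orientations are given as a unit quaternion [w, x, y, z].
In Python, from plant import robot gives the robot as it stands.
- The arm moves only by the tool send_rows, never from a script. Its argument "commands" is a list of rows, each a list of 5 numbers: the shift along the tool's x, y, z in units of 60 mm (1.0 is 60 mm), then the turn about the tool's z in units of 6 degrees (1.0 is 6 degrees), then the closure, from 0 (fully open) to 1 (shut). In form: [[x, y, z, turn, fingers], ...]. A call has 1 to 10 rows; each row shifts and turns the commanded pose from where the row before left it, along the tool's axes as they then stand; what a row does not reach is not made up. A row lasts 1/8 s, in which the tool goes at most 62.5 mm and 10.7 degrees, less where a joint would pass 70% of its speed; a pose out of reach is approached as far as the arm can. A call is refused whole if a number of a shift passes 1 or a number of a turn 1, either way. A call with a gripper value outside its range is refused whole. The fingers move at their own pace and stop on an object; "force" is the grip in N (left out, the last holds). Time passes only in rows, so rows that do not move let the fingers close. It gives the time, the measured TCP pose, the force, the opening and the grip force at its end, in the units of the state.
- robot.observe(): the state, without advancing time (a new reading comes with each control period).
- robot.capture(name): name is "scene" or "top"; returns a dict with "img" (384x512x3 uint8, red, green, blue), "vertical_fov" (degrees; the focal length in pixels is half the picture's height over the tangent of half this angle, whatever the lens; pixels are square), "cx", "cy" (the principal point, pixels), "D" ([k1, k2, p1, p2, k3] as OpenCV has them; the pictures are not rectified), "world_to_cam" (4x4, takes a point from world to camera coordinates). Camera axes: x right, y down, z forward; pixel columns grow to the right and rows downward; lengths in m; the calibration is good to about 2 mm. A picture is of the moment at which its call begins. There is no depth.
- robot.sign_off(): hands the job in; it is judged then, once.
The state is a dict: "clock": time; "joints": joint angles; "qd": joint speeds; "joint_torque": joint torques, N m; "tcp_pos": TCP position; "eef_rot": TCP orientation; "force": force on the tool from outside, world axes, zero at the start; "wrist_torque": the same for the moment, N m; "width": finger opening in m; "grip_force": force on a finger pad.
Only numpy, scipy, OpenCV 4.12 (cv2) and the standard library are available. Lean on these libraries where they do the work, as an engineer would, in place of code of your own. Each camera call takes 0.05 s, during which the arm holds its last target. There are 200 camera calls.

TASK

Slide the loose wooden end bracket across the table, its foot staying on the table all the way, up to the open near end of the spice trough, upright plate first, so that it closes the end squarely and centred. Press it home until the black pointer of the sprung fixture stands in the green field, never letting it reach the red one, and finish while still holding it pressed there, steady, so that a colleague can drive the screws. Leave the jars and the screwdriver where they are.

Things in the scene. Friction and masses are not known exactly. Their poses are not given: they have to be found in the camera images.
- bracket: Loose mid-brown wooden end bracket, 0.3 kg. Origin: underside, middle of the foot; z up, +x towards the upright plate. Foot 100 (x) x 84 (y) x 12 mm. Upright plate at x = 36 to 50 mm, 84 mm wide, 66 mm high, brass screw cups on its back; its front goes against the trough. Web at y = 0, 24 mm wide, 66 mm high from x = -13 to 36 mm, then sloping down to the foot at x = -45 mm.
- bracket_face (a point): Point on the front face of the bracket's upright plate, 50 mm ahead (+x) of the bracket's origin, midway across, 40 mm above its underside; axes as the bracket's.
- bracket_web (a point): Point inside the bracket's web where it can be pinched from above, fingers closing along the bracket's y: 10 mm ahead (+x) of its origin, 46 mm above its underside (the foot's top is at 12 mm); axes as the bracket's.
- fixture: Fixture fixed to the table; carries the pale wood trough on a sprung carriage. Origin: on the table below the trough's open end when unloaded; z up, +x along the trough, the pressing direction. Base plate x = 35 to 250, y = -65 to 65, 8 mm high; blue spring housing at its far end, 62 mm high. Gauge table left of the trough (x 69 to 137, y 49 to 93, 72 mm high): fields white, green, yellow, red.
- trough_end (a point): Middle of the trough's open end face, 40 mm above the table; moves with the carriage; x is the pressing direction, into the trough. The trough is 150 mm long and 84 mm wide; its end face (floor and two walls, each 12 mm thick) reaches from 16 to 66 mm above the table and faces -x; the table before it is bare.
- carriage (a joint): How far the trough and its pointer have been pushed in along +x, m: 0 unloaded, stop at 0.048. A spring of 400 N/m pushes back. The pointer is over the white field below 0.015, green from 0.015 to 0.030 (6 to 12 N), yellow to 0.038, red beyond.
- cinnamon: Loose jar with a cream cap, 56 mm across, 111 mm high; bystander. Origin under its centre.
- sage: Loose slim jar with a red cap, 43 mm across, 104 mm high; bystander. Origin under its centre.
- honey_mustard: Loose glass jar with a dark red cap, 51 mm across, 103 mm high; bystander. Origin under its centre.
- sumac_jar: Loose squat jar with a wide black lid, 90 mm across, 71 mm high; bystander. Origin under its centre.
- screwdriver: Loose screwdriver lying on the table, for the colleague; bystander.
There are look-alikes about, which are no part of the job. Of the things shaped like the bracket, the brown one is meant.

How it is judged:
At the end, for the whole second after the job is handed in: Robot still presses the bracket (over 3 N) on the trough end: carriage steady at 14.5 to 30.5 mm (green), 4.5 to 14 N between bracket and fixture; plate flush (4 mm), centred within 8 mm, square within 0.06 rad; foot flat on the table (6 mm, tilt 0.05 rad) (value of joint carriage between 0.0145 and 0.0305 m and velocity of joint carriage between -0.006 and 0.006 m/s and contact force between bracket and fixture between 4.5 and 14 N and x of bracket_face in the frame of trough_end between -0.004 and 0.004 m and y of bracket_face in the frame of trough_end between -0.008 and 0.008 m and angle between the x axis of bracket and the x axis of trough_end, either way round below 0.06 rad and angle between bracket's own z axis and vertical below 0.05 rad and height (world z) of bracket below 0.006 m and contact force between any of the fingers, the arm and bracket above 3 N); the arm keeps its last pose, push and grip.
It fails at once if the pointer goes into the red field (value of joint carriage above 0.04 m).
It fails at once if the bracket is lifted off the table or tipped (height (world z) of bracket above 0.02 m or angle between bracket's own z axis and vertical above 0.35 rad).
It fails at once if a jar or the screwdriver is displaced by more than 30 mm or a jar is toppled (distance of any of cinnamon, sage, honey_mustard, sumac_jar, screwdriver from where it was at the start of the episode above 0.03 m or angle between any of cinnamon, sage, honey_mustard, sumac_jar's own z axis and vertical above 0.5 rad).
It also fails if it takes over 51 s, if anything falls off the work surface, if the arm or the gripper's body presses on something with over 40 N, if the wrist force passes 120 N, or if a joint passes its speed limit or range.

## Working session

There is one attempt and no reset: what is moved stays moved. The work goes in short steps, Python scripts to look and compute and a tool call to move; the robot and the scene stay as the last step left them, time stands still between calls to the robot, and variables do not carry over. Pictures are saved under pics/ and viewed, at most 10 in all, crops included, and the job is handed in when it is done.

Besides the shell and the picture viewer there is one more tool, called after ">>>" by a JSON object that holds its "op" and its "data". send_rows: Moves the arm, as the interface text tells. Its arguments: {"type":"object","properties":{"commands":{"type":"array","items":{"type":"array","items":{"type":"number"}}},"force":{"type":"number"}},"required":["commands"]}

```bash
mkdir -p pics; cat > h.py <<'E'
import numpy as np, cv2
from plant import robot
def cam(n):
    c=robot.capture(n); h=c["img"].shape[0]; f=h/2/np.tan(np.radians(c["vertical_fov"])/2)
    K=np.array([[f,0,c["cx"]],[0,f,c["cy"]],[0,0,1]]); return c["img"],K,np.array(c["D"],float),np.array(c["world_to_cam"])
def ray2z(px,z,K,D,T):
    u=cv2.undistortPoints(np.array(px,float).reshape(-1,1,2),K,D).reshape(-1,2)
    d=np.c_[u,np.ones(len(u))]@T[:3,:3]; o=-T[:3,:3].T@T[:3,3]
    return o+d*((np.array(z)-o[2])/d[:,2])[:,None]
def proj(P,K,D,T):
    return cv2.projectPoints(np.array(P,float).reshape(-1,3),cv2.Rodrigues(T[:3,:3])[0],T[:3,3],K,D)[0].reshape(-1,2)
E
python3 - <<'E'
from h import *
import pickle
d={}
for n in("scene","top"):
    d[n]=cam(n); cv2.imwrite(f"pics/{n}0.png",cv2.resize(d[n][0][...,::-1],(800,600)))
    print(n,d[n][1][0,0],d[n][2],-d[n][3][:3,:3].T@d[n][3][:3,3])
pickle.dump(d,open("d0.pkl","wb")); print(robot.observe())
E
```

```text
scene 368.4601060455636 [-0.03219814  0.          0.          0.          0.        ] [-0.34445304 -0.81523158  0.89548034]
top 371.5732697273507 [-0.0242697  0.         0.         0.         0.       ] [0.37451282 0.01490907 1.20406202]
{'clock': 0.1, 'joints': array([ 1.21840145e+00,  3.00412787e-01,  1.52155511e+00, -6.20755705e-06,
        1.32064898e+00, -6.66181909e-02]), 'qd': array([-0.00065658, -0.00187224, -0.00164269, -0.00024501,  0.00113951,
        0.00070596]), 'joint_torque': array([ 3.27685375e-03, -5.44369662e+01, -3.62364721e+01, -9.12472103e-06,
        3.13768556e-03, -9.92225046e-05]), 'tcp_pos': array([0.15504758, 0.52765795, 0.40416419]), 'eef_rot': array([-1.03565827e-04,  1.42401834e-01,  9.89808797e-01, -5.01535642e-04]), 'force': array([-0.01570628, -0.9963788 ,  0.01514079]), 'wrist_torque': array([0.03721174, 0.0014007 , 0.0276359 ]), 'grip_force': 0.0, 'width': 0.08524992371012843}
```

View pics/top0.png

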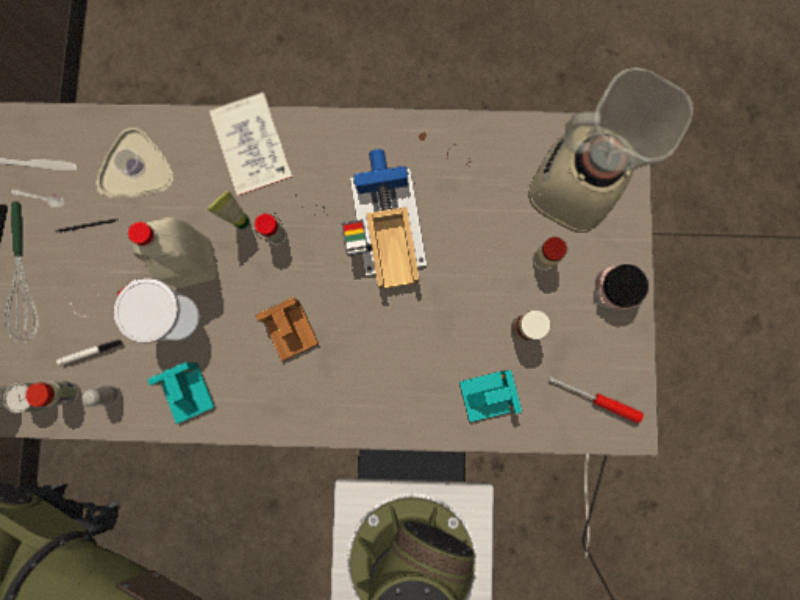

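View pics/scene0.png

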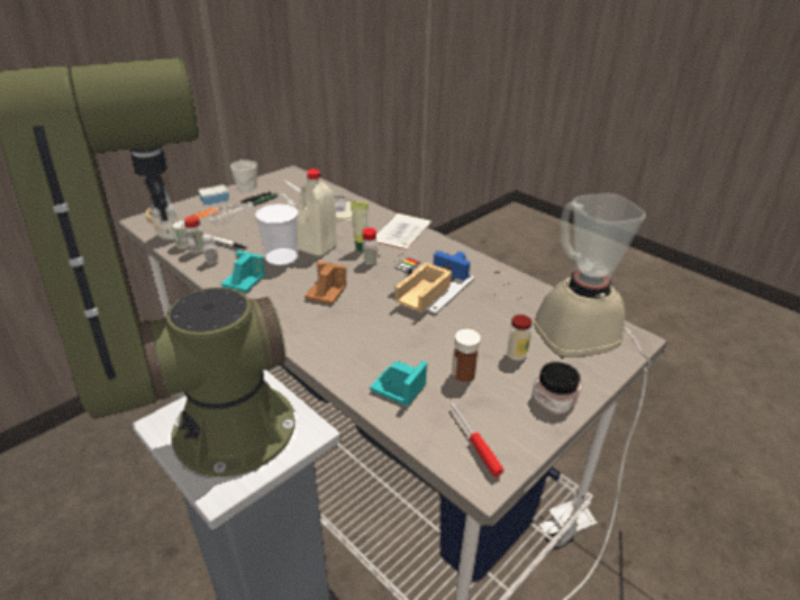

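The top view (800x600) shows three bracket-shaped things: brown at (287,330), teal at (185,392) and teal at (490,396). The task asks for the brown one. The trough is at (393,248) with its open end at (398,288). The scene view shows the same brown bracket at (327,283). Next is a close crop.

```bash
python3 - <<'E'
from h import *
import pickle
d=pickle.load(open("d0.pkl","rb")); im=d["top"][0][...,::-1]
# native crops: bracket x155-215 y180-240 ; fixture x210-285 y90-195
a=cv2.resize(im[183:238,155:215],None,fx=7,fy=7,interpolation=cv2.INTER_CUBIC)
b=cv2.resize(im[92:192,215:281],None,fx=5.8,fy=5.8,interpolation=cv2.INTER_CUBIC)
o=np.zeros((600,800,3),np.uint8); o[:a.shape[0],:a.shape[1]]=a; o[:b.shape[0],417:417+b.shape[1]]=b[:,:383]
cv2.imwrite("pics/crop0.png",o)
E
```

```text
(no output)
```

View pics/crop0.png

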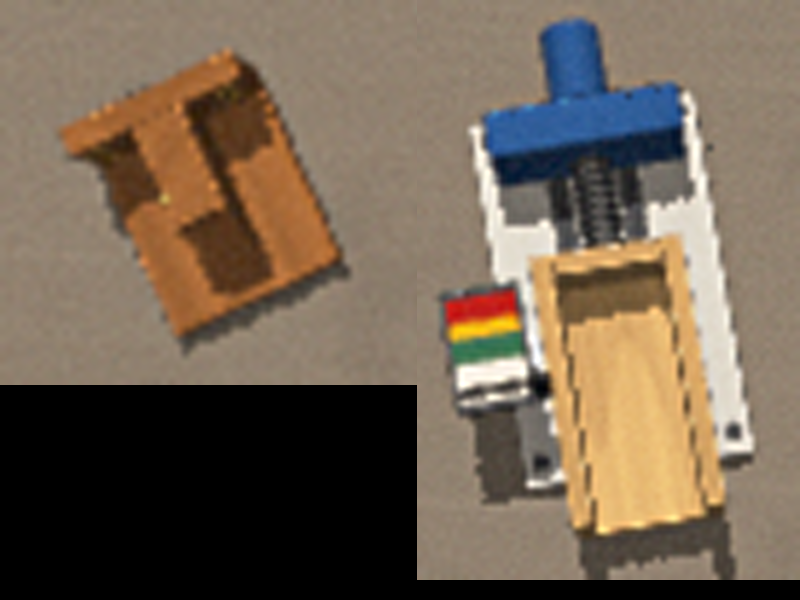

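The crop confirms the brown bracket. Its plate is at the upper left (crop 60,130 to 232,48), so it points towards the trough, and the web is behind the plate. The trough's open end runs from about (575,525) to (722,505), and the pointer is over white. I'll fit both poses by silhouette in both views.

```bash
cat > fit.py <<'E'
from h import *
from scipy.optimize import minimize
def box(x0,x1,y0,y1,z0,z1): return np.array([[x,y,z] for x in(x0,x1) for y in(y0,y1) for z in(z0,z1)])/1e3
BR=[box(-50,50,-42,42,0,12),box(36,50,-42,42,0,66),np.r_[box(-13,36,-12,12,0,66),box(-45,-44,-12,12,0,12)]]
TR=[box(0,150,-42,42,16,66)]
def mask(im,kind,c,r):
    hsv=cv2.cvtColor(im,cv2.COLOR_RGB2HSV)
    m=cv2.inRange(hsv,(4,110,30),(16,255,255)) if kind=="br" else cv2.inRange(hsv,(10,75,60),(24,255,255))
    k=np.zeros_like(m); cv2.circle(k,tuple(int(v) for v in c),r,255,-1); m=cv2.morphologyEx(m&k,cv2.MORPH_CLOSE,np.ones((5,5),np.uint8))
    n,l,s,_=cv2.connectedComponentsWithStats(m); return (l==1+np.argmax(s[1:,4])).astype(np.float32)
def fit(parts,masks,views,p0,dx=0):
    S=8
    def sil(p,v,shape):
        o=np.zeros((shape[0]*S//2,shape[1]*S//2),np.uint8)  # 4x supersample
        c,s=np.cos(p[2]),np.sin(p[2])
        for q in parts:
            w=np.c_[p[0]+c*q[:,0]-s*q[:,1],p[1]+s*q[:,0]+c*q[:,1],q[:,2]]
            u=(proj(w,*v[1:])+.5)*4-.5
            cv2.fillConvexPoly(o,np.round(cv2.convexHull(u.astype(np.float32))*16).astype(np.int32),1,shift=4)
        return cv2.resize(o.astype(np.float32),(shape[1],shape[0]),interpolation=cv2.INTER_AREA)
    cost=lambda p:sum(np.abs(sil(p,v,m.shape)-m).sum()/m.sum() for m,v in zip(masks,views))
    r=minimize(cost,p0,method="Nelder-Mead",options=dict(initial_simplex=np.array(p0)+np.array([[0,0,0],[.012,0,0],[0,.012,0],[0,0,.12]]),xatol=2e-4,fatol=1e-4))
    return r.x,r.fun
E
python3 - <<'E'
from fit import *
import pickle
d=pickle.load(open("d0.pkl","rb")); t=d["top"]; s=d["scene"]
A=lambda c:(np.array(c)+.5)/7-.5+[155,183]; B=lambda c:(np.array(c)-[417,0]+.5)/5.8-.5+[215,92]
w=ray2z(A([(60,130),(232,48),(178,330),(341,257)]),[.066,.066,.012,.012],*t[1:]); print(w.round(4))
x=(w[0]+w[1]-w[2]-w[3])[:2]; b0=[*w[:,:2].mean(0),np.arctan2(x[1],x[0])]
g=ray2z(B([(575,525),(722,505),(532,260),(680,238)]),[.066]*4,*t[1:]); print(g.round(4))
x=(g[2]+g[3]-g[0]-g[1])[:2]; t0=[*g[:2,:2].mean(0),np.arctan2(x[1],x[0])]
print(b0,t0)
for nm,P,p0,k,r in(("br",BR,b0,"br",35),("tr",TR,t0,"tr",60)):
    ctr=np.array([p0[0],p0[1],.03])+(0 if nm=="br" else np.array([.075*np.cos(p0[2]),.075*np.sin(p0[2]),0]))
    ms=[mask(v[0],k,proj([ctr],*v[1:])[0],r) for v in(t,s)]
    print(nm,[m.sum() for m in ms])
    for sel in([0],[1],[0,1]): print(sel,fit(P,[ms[i] for i in sel],[(t,s)[i] for i in sel],p0))
# bystanders
for n,c,z in(("sage",(266,224),.104),("cap gr",(228,210),.05),("milk",(140,232),.2),("cin",(534,325),.111)): print(n,ray2z([((c[0]+.5)*.64-.5,(c[1]+.5)*.64-.5)],[z],*t[1:])[0].round(3))
E
```

```text
[[0.4775 0.3193 0.066 ]
 [0.5158 0.2451 0.066 ]
 [0.3921 0.2744 0.012 ]
 [0.4273 0.2012 0.012 ]]
[[0.5427 0.0783 0.066 ]
 [0.5554 0.     0.066 ]
 [0.6876 0.1061 0.066 ]
 [0.7017 0.0261 0.066 ]]
[np.float64(0.4531751883638772), np.float64(0.2600020343795482), np.float64(0.4721544058852049)] [np.float64(0.5490871057291737), np.float64(0.039157820190254766), np.float64(0.1831402066734949)]
br [np.float32(913.0), np.float32(456.0)]
[0] (array([0.45206571, 0.26095149, 0.47066756]), np.float64(0.05099945142865181))
[1] (array([0.45149689, 0.26186719, 0.46339673]), np.float64(0.1496710479259491))
[0, 1] (array([0.45212532, 0.26099554, 0.46188772]), np.float64(0.2032739222049713))
tr [np.float32(1402.0), np.float32(767.0)]
[0] (array([0.5493381 , 0.03948444, 0.18494147]), np.float64(0.07239657640457153))
[1] (array([0.54863742, 0.03892206, 0.22448706]), np.float64(0.0723598450422287))
[0, 1] (array([0.54887152, 0.03836751, 0.20411235]), np.float64(0.15845298767089844))
sage [0.652 0.298 0.104]
cap gr [0.693 0.392 0.05 ]
milk [0.608 0.499 0.2  ]
cin [ 0.467 -0.22   0.111]
```

```bash
cat > go.py <<'E'
from h import *
import sys
from scipy.spatial.transform import Rotation as R
# usage: go.py x y z yaw  (target TCP, tool-x yaw) -> needed shift/turn in units
def need(x,y,z,yaw):
    o=robot.observe(); q=o["eef_rot"]; M=R.from_quat([q[1],q[2],q[3],q[0]]).as_matrix()
    a=np.arctan2(M[1,0],M[0,0]); dy=(yaw-a+np.pi)%(2*np.pi)-np.pi
    print("clock %.2f tcp"%o["clock"],o["tcp_pos"].round(4),"yaw",round(a,4),"toolz",M[:,2].round(3),"F",o["force"].round(2),"w",round(o["width"],4),"gf",round(o["grip_force"],1))
    print("shift units",(M.T@(np.array([x,y,z])-o["tcp_pos"])/.06).round(3),"turn units",round(np.degrees(-dy)/6,3))
if __name__=="__main__": need(*map(float,sys.argv[1:]))
E
python3 go.py 0.461 0.2655 0.405 3.608
```

```text
clock 0.10 tcp [0.155  0.5277 0.4042] yaw 2.8558 toolz [-0.    -0.001 -1.   ] F [-0.02 -1.    0.02] w 0.0852 gf 0.0
shift units [-6.124 -2.755 -0.011] turn units -7.183
```

>>> {"op": "send_rows", "data": {"commands": [[0, 0, 0, -0.9, 0], [0, 0, 0, -0.9, 0], [0, 0, 0, -0.9, 0], [0, 0, 0, -0.9, 0], [0, 0, 0, -0.9, 0], [0, 0, 0, -0.9, 0], [0, 0, 0, -0.9, 0], [0, 0, 0, -0.9, 0]]}}

```text
clock: 1.1
tcp_pos: [0.155, 0.5277, 0.4043]
eef_rot: [-0.0, -0.233, 0.972, -0.0]
force: [-0.4, 0.4, -0.3]
width: 0.0855
grip_force: 0.0
```

```bash
python3 go.py 0.461 0.2655 0.405 3.608
```

```text
clock 1.10 tcp [0.155  0.5277 0.4043] yaw -2.6703 toolz [-0.    -0.001 -1.   ] F [-0.4   0.38 -0.34] w 0.0855 gf 0.0
shift units [-2.56  -6.208 -0.01 ] turn units 0.046
```

>>> {"op": "send_rows", "data": {"commands": [[-0.2, -0.5, 0, 0, 0], [-0.2, -0.5, 0, 0, 0], [-0.26, -0.62, 0, 0, 0], [-0.26, -0.62, 0, 0, 0], [-0.3, -0.7, 0, 0, 0], [-0.3, -0.7, 0, 0, 0], [-0.3, -0.7, 0, 0, 0], [-0.3, -0.7, 0, 0, 0], [-0.24, -0.6, 0, 0, 0], [-0.2, -0.57, 0, 0.05, 0]]}}

```text
clock: 2.35
tcp_pos: [0.4612, 0.2634, 0.4044]
eef_rot: [-0.0, -0.229, 0.973, -0.0]
force: [0.8, 1.7, -0.1]
width: 0.0855
grip_force: 0.0
```

```bash
python3 go.py 0.461 0.2655 0.207 3.608
```

```text
clock 2.35 tcp [0.4612 0.2634 0.4044] yaw -2.6791 toolz [-0.001 -0.    -1.   ] F [ 0.79  1.73 -0.09] w 0.0855 gf 0.0
shift units [-0.014  0.033  3.289] turn units -0.037
```

>>> {"op": "send_rows", "data": {"commands": [[0, 0.03, 0.4, 0, 0], [0, 0, 0.5, 0, 0], [0, 0, 0.5, 0, 0], [0, 0, 0.5, 0, 0], [0, 0, 0.5, 0, 0], [0, 0, 0.4, 0, 0], [0, 0, 0.3, 0, 0], [0, 0, 0.15, 0, 0], [0, 0, 0, 0, 0]]}}

```text
clock: 3.48
tcp_pos: [0.4595, 0.2661, 0.2095]
eef_rot: [-0.0, -0.229, 0.973, -0.0]
force: [-0.4, -0.6, 0.9]
width: 0.0853
grip_force: 0.0
```

```bash
python3 - <<'E'
from fit import *
from go import need
need(0.461,0.2655,0.207,3.608)
v=cam("scene"); u=proj([[.461,.2655,.03]],*v[1:])[0].astype(int); print(u)
w=cam("top"); u2=proj([[.461,.2655,.03]],*w[1:])[0].astype(int)
f=lambda i,u:cv2.resize(i[max(u[1]-40,0):u[1]+40,max(u[0]-40,0):u[0]+40,::-1],(400,400),interpolation=cv2.INTER_CUBIC)
cv2.imwrite("pics/pre.png",np.hstack([f(v[0],u),f(w[0],u2)]))
E
```

```text
clock 3.48 tcp [0.4595 0.2661 0.2095] yaw -2.6786 toolz [-0. -0. -1.] F [-0.35 -0.58  0.93] w 0.0853 gf 0.0
shift units [-0.018 -0.02   0.042] turn units -0.033
[209 179]
```

View pics/pre.png

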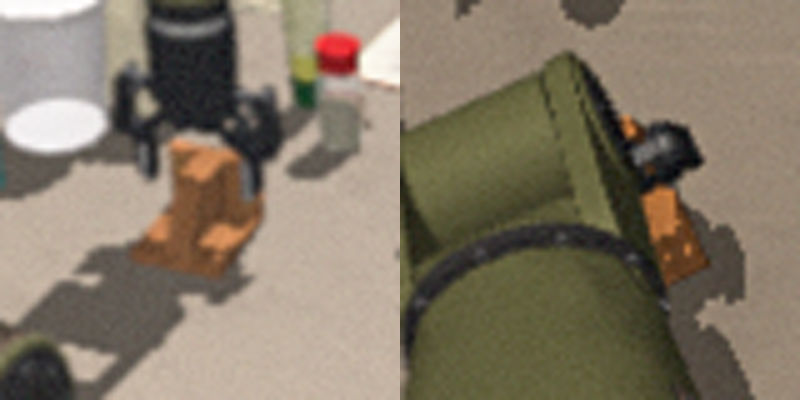

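The left half shows the open fingers, at (148,160) and (250,180), straddling the brown web. In the right half the arm hides most of the bracket. I'll close.

>>> {"op": "send_rows", "data": {"commands": [[0, 0, 0.08, 0, 0], [0, 0, 0, 0, 0.4], [0, 0, 0, 0, 0.7], [0, 0, 0, 0, 1], [0, 0, 0, 0, 1], [0, 0, 0, 0, 1], [0, 0, 0, 0, 1], [0, 0, 0, 0, 1]], "force": 50}}

```text
clock: 4.58
tcp_pos: [0.4595, 0.2661, 0.2051]
eef_rot: [0.0, -0.229, 0.973, 0.0]
force: [0.3, -0.8, 5.8]
width: 0.0232
grip_force: 50.0
```

```bash
python3 - <<'E'
from go import need
# approach pose: bracket origin 110 mm before trough end (face gap 60), then contact (gap 0)
import numpy as np
yt=.183; d=np.array([np.cos(yt),np.sin(yt)]); t=np.array([.549,.039])
for gap in(.06,0):
    p=t-d*(gap+.05)+d*.01; print(p); need(*p,.204,yt+np.pi)
E
```

```text
[0.45066978 0.02080197]
clock 4.58 tcp [0.4595 0.2661 0.2051] yaw -2.6787 toolz [ 0.  0. -1.] F [ 0.3  -0.84  5.76] w 0.0232 gf 50.0
shift units [ 1.958 -3.593  0.018] turn units 2.673
[0.50966791 0.03172079]
clock 4.58 tcp [0.4595 0.2661 0.2051] yaw -2.6787 toolz [ 0.  0. -1.] F [ 0.3  -0.84  5.76] w 0.0232 gf 50.0
shift units [ 0.997 -3.869  0.018] turn units 2.673
```

>>> {"op": "send_rows", "data": {"commands": [[0.08, -0.15, 0, 0, 1], [0.16, -0.3, 0, 0, 1], [0.2, -0.4, 0, 0, 1], [0.24, -0.45, 0, 0, 1], [0.24, -0.45, 0, 0, 1], [0.24, -0.45, 0, 0, 1], [0.24, -0.45, 0, 0, 1], [0.24, -0.45, 0, 0, 1], [0.16, -0.3, 0, 0, 1], [0.1, -0.2, 0, 0, 1]]}}

```text
clock: 5.82
tcp_pos: [0.4537, 0.0208, 0.2051]
eef_rot: [0.0, -0.229, 0.973, 0.0]
force: [-0.3, 6.2, 6.8]
width: 0.0235
grip_force: 50.4
```

>>> {"op": "send_rows", "data": {"commands": [[0.06, 0, 0, 0.3, 1], [0, 0, 0, 0.6, 1], [0, 0, 0, 0.6, 1], [0, 0, 0, 0.6, 1], [0, 0, 0, 0.57, 1], [0, 0, 0, 0, 1], [0, 0, 0, 0, 1]]}}

```text
clock: 6.7
tcp_pos: [0.4505, 0.0204, 0.2051]
eef_rot: [0.0, -0.091, 0.996, -0.0]
force: [-0.9, -1.2, 7.5]
width: 0.0236
grip_force: 50.6
```

```bash
python3 - <<'E'
from fit import *
from go import need
need(.4507,.0208,.204,.183+np.pi)
out=[]
for n,c in(("scene",[.5,.03,.03]),("top",[.55,.04,.03])):
    v=cam(n); u=proj([c],*v[1:])[0].astype(int); h=48
    out.append(cv2.resize(v[0][u[1]-h:u[1]+h,u[0]-h:u[0]+h,::-1],(400,400),interpolation=cv2.INTER_CUBIC)); print(n,u)
    np.savez(f"v1_{n}.npz",im=v[0],K=v[1],D=v[2],T=v[3])
cv2.imwrite("pics/mid.png",np.hstack(out))
E
```

```text
clock 6.70 tcp [0.4505 0.0204 0.2051] yaw -2.9596 toolz [ 0. -0. -1.] F [-0.93 -1.16  7.52] w 0.0236 gf 50.6
shift units [-0.005  0.005  0.018] turn units -0.009
scene [254 199]
top [254 181]
```

View pics/mid.png

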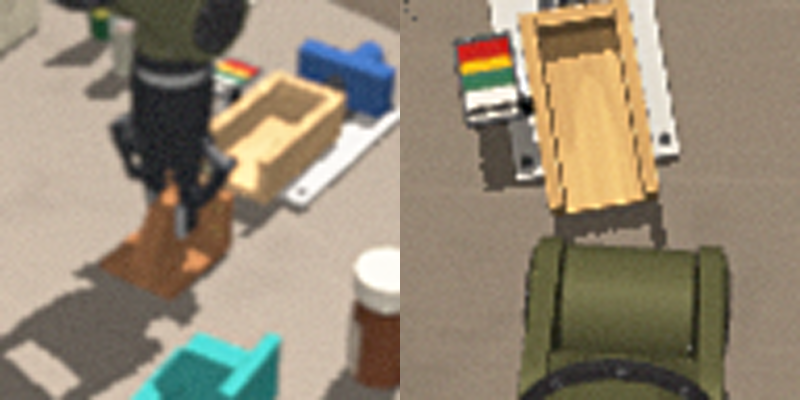

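The left half shows the bracket flat and gripped, plate first, about 60 mm short of the trough. The teal bracket and the jar are well clear. In the right half the trough end lies at (550,210) to (655,190). One refinement of the fixture's yaw and centre line from several corners before pressing.

```bash
python3 - <<'E'
from fit import *
import pickle
from scipy.optimize import least_squares
d=pickle.load(open("d0.pkl","rb")); t=d["top"]
B=lambda c:(np.array(c)-[417,0]+.5)/5.8-.5+[215,92]
px=B([(573,528),(724,506),(531,258),(681,237),(528,487),(753,453),(686,92),(477,128)])
Q=np.array([[0,42,66],[0,-42,66],[150,42,66],[150,-42,66],[35,65,8],[35,-65,8],[250,-65,8],[250,65,8]])/1e3
def W(p):
    c,s=np.cos(p[2]),np.sin(p[2]); return np.c_[p[0]+c*Q[:,0]-s*Q[:,1],p[1]+s*Q[:,0]+c*Q[:,1],Q[:,2]]
r=least_squares(lambda p:(proj(W(p),*t[1:])-px).ravel(),[.549,.039,.185],loss="soft_l1")
print(r.x, r.fun.reshape(-1,2).round(2))
E
```

```text
[0.54810455 0.03909238 0.18305704] [[-0.36  0.19]
 [ 0.38 -0.26]
 [-0.32  0.22]
 [ 0.16 -0.29]
 [-0.25  0.48]
 [ 0.28  0.12]
 [ 1.4  -0.14]
 [-1.   -0.35]]
```

>>> {"op": "send_rows", "data": {"commands": [[-0.08, 0, 0, 0, 1], [-0.12, 0, 0, 0, 1], [-0.15, 0, 0, 0, 1], [-0.15, 0, 0, 0, 1], [-0.15, 0, 0, 0, 1], [-0.1, 0, 0, 0, 1], [-0.05, 0, 0, 0, 1], [0, 0, 0, 0, 1], [0, 0, 0, 0, 1], [0, 0, 0, 0, 1]], "force": 60}}

```text
clock: 8.05
tcp_pos: [0.4972, 0.0292, 0.2051]
eef_rot: [-0.001, -0.091, 0.996, -0.0]
force: [-8.9, -1.5, 14.5]
width: 0.023
grip_force: 58.6
```

```bash
python3 go.py 0.5088 0.0317 .204 3.3246
```

```text
clock 8.05 tcp [0.4972 0.0292 0.2051] yaw -2.9591 toolz [-0.002 -0.    -1.   ] F [-8.92 -1.5  14.53] w 0.023 gf 58.6
shift units [-0.198  0.006  0.019] turn units -0.005
```

>>> {"op": "send_rows", "data": {"commands": [[-0.05, 0, 0, 0, 1], [-0.05, 0, 0, 0, 1], [-0.05, 0, 0, 0, 1], [-0.05, 0, 0, 0, 1], [-0.05, 0, 0, 0, 1], [-0.05, 0, 0, 0, 1], [0, 0, 0, 0, 1], [0, 0, 0, 0, 1], [0, 0, 0, 0, 1]]}}

```text
clock: 9.18
tcp_pos: [0.5147, 0.0324, 0.2052]
eef_rot: [-0.001, -0.091, 0.996, -0.0]
force: [-12.5, -2.7, 18.0]
width: 0.0235
grip_force: 58.9
```

```bash
python3 go.py 0.5088 0.0317 .204 3.3246
```

```text
clock 9.18 tcp [0.5147 0.0324 0.2052] yaw -2.9589 toolz [-0.003 -0.    -1.   ] F [-12.54  -2.68  17.96] w 0.0235 gf 58.9
shift units [0.098 0.006 0.02 ] turn units -0.003
```

>>> {"op": "send_rows", "data": {"commands": [[-0.04, 0, 0, 0, 1], [-0.04, 0, 0, 0, 1], [-0.04, 0, 0, 0, 1], [-0.04, 0, 0, 0, 1], [-0.04, 0, 0, 0, 1], [0, 0, 0, 0, 1], [0, 0, 0, 0, 1]]}}

```text
clock: 10.05
tcp_pos: [0.526, 0.0345, 0.2052]
eef_rot: [-0.003, -0.091, 0.996, -0.0]
force: [-20.3, -3.5, 24.9]
width: 0.0232
grip_force: 59.8
```

```bash
cat > look.py <<'E'
from fit import *
from go import need
import sys
need(.5088,.0317,.204,.183+np.pi)
out=[]; p0=[.548,.039,.183]
for n,c,h in(("scene",[.53,.035,.03],32),("top",[.62,.07,.03],26)):
    v=cam(n); u=proj([c],*v[1:])[0].astype(int)
    out.append(cv2.resize(v[0][u[1]-h:u[1]+h,u[0]-h:u[0]+h,::-1],(400,400),interpolation=cv2.INTER_CUBIC)); print(n,u,h)
cv2.imwrite(sys.argv[1],np.hstack(out))
# carriage from the shift of the trough's far edge in the top view
from scipy.ndimage import map_coordinates
import pickle
o=pickle.load(open("d0.pkl","rb"))["top"]
def strip(im,T):
    x=np.arange(.06,.215,.0005); c,s=np.cos(.183),np.sin(.183); acc=[]
    for y in np.arange(-.025,.0251,.005):
        w=np.c_[.548+c*x-s*y,.039+s*x+c*y,np.full_like(x,.066)]; u=proj(w,*T)
        acc.append(map_coordinates(im[...,0].astype(float)-im[...,2],[u[:,1],u[:,0]],order=1))
    a=np.mean(acc,0); i=np.arange(len(a)); e=np.gradient(cv2.GaussianBlur(a.reshape(1,-1),(0,0),3)[0])
    k=100+np.argmin(e[100:]); return x[k]
a,b=strip(o[0],o[1:]),strip(v[0],v[1:]); print("far edge",a,b,"carriage mm",(b-a)*1e3)
E
python3 look.py pics/p1.png
```

```text
clock 10.05 tcp [0.526  0.0345 0.2052] yaw -2.9586 toolz [-0.005 -0.001 -1.   ] F [-20.31  -3.55  24.85] w 0.0232 gf 59.8
shift units [0.291 0.006 0.021] turn units -0.0
scene [258 195] 32
top [245 160] 26
far edge 0.15100000000000008 0.1685000000000001 carriage mm 17.500000000000014
```

View pics/p1.png

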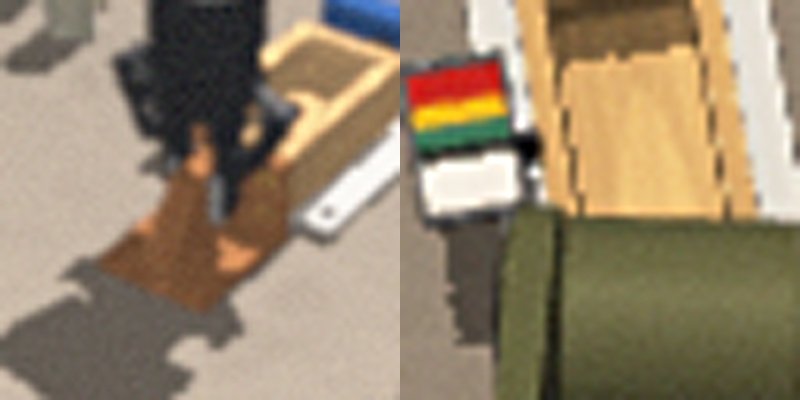

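The pointer, at about (480,148) in the right half, is at the white/green border; the trough's far edge puts the carriage at about 17 mm. The left half shows the foot flat and the plate against the trough. About 5 mm more.

>>> {"op": "send_rows", "data": {"commands": [[-0.03, 0, 0, 0, 1], [-0.03, 0, 0, 0, 1], [-0.03, 0, 0, 0, 1], [0, 0, 0, 0, 1], [0, 0, 0, 0, 1], [0, 0, 0, 0, 1], [0, 0, 0, 0, 1], [0, 0, 0, 0, 1], [0, 0, 0, 0, 1], [0, 0, 0, 0, 1]]}}

```text
clock: 11.4
tcp_pos: [0.5311, 0.0355, 0.2052]
eef_rot: [-0.003, -0.091, 0.996, -0.0]
force: [-23.8, -3.4, 26.8]
width: 0.0233
grip_force: 60.2
```

```bash
python3 look.py pics/p2.png
```

```text
clock 11.40 tcp [0.5311 0.0355 0.2052] yaw -2.9585 toolz [-0.006 -0.001 -1.   ] F [-23.84  -3.4   26.79] w 0.0233 gf 60.2
shift units [0.377 0.005 0.022] turn units 0.001
scene [258 195] 32
top [245 160] 26
far edge 0.15100000000000008 0.1740000000000001 carriage mm 23.00000000000002
```

View pics/p2.png

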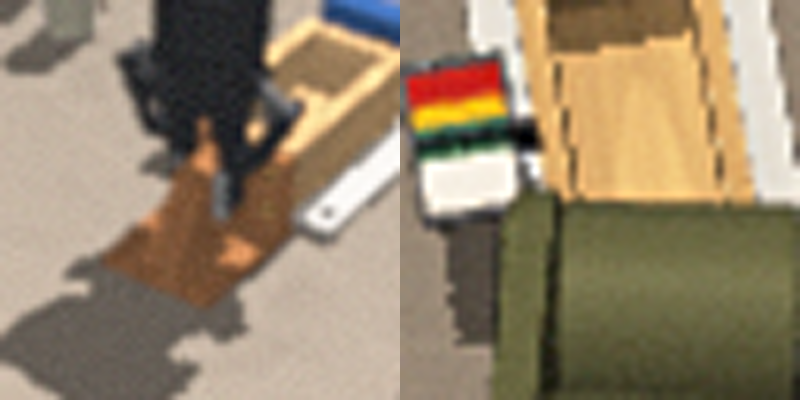

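The black pointer, at about (470,140), now stands in the middle of the green field, with the carriage at about 23 mm. The bracket's right edge lines up with the trough wall at about (290,170). It is steady, so I'm handing in.

```bash
python3 -c "
from plant import robot
print(robot.observe()['qd'].round(4)); print(robot.sign_off())"
```

```text
[-0.0016  0.0005 -0.0005  0.0014 -0.0025  0.001 ]
the job is handed in; nothing more can be done
None
```

The job is handed in: the brown bracket closes the trough's end, held pressed with the pointer mid-green (carriage about 23 mm) and the arm steady; centring and squareness rest on the camera fit, and the sign-off gave no verdict.

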